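Sort out the mixed-up places on the curing counter

ROBOT

A 7-joint arm with a two-finger parallel gripper is mounted at the origin on the work surface. World frame = base frame: x ahead of the robot, y to its left, z up, the work surface at z = 0. Lengths are in m, angles in rad, forces in N, time in s.
With the tool pointing down it reaches from about 0.35 to 0.9 m from the base axis. Payload 8.1 kg.
Tool frame: the origin (TCP) lies between the finger pads, 19 mm behind the fingertips; this is the grasp point; z points along the fingers, y is the line along which they close (so a half turn about z gives the same grasp; the last joint's range is limited). The gripper opens to 92 mm and grips with 3 to 60 N. Pads are 19 mm wide; open, the fingers measure 130 mm over their backs; the gripper's body (75 mm by 190 mm) begins 47 mm behind the grasp point.
Start: joints at [1.183, 0.434, 0.025, 1.573, -0.012, 1.134, -0.075], TCP at [0.176, -0.6, 0.246] pointing down, gripper open.
Joint ranges: [-2.62, 2.62], [-0.44, 2.09], [-1.27, 1.32], [0.08, 2.57], [-1.32, 4.46], [0.12, 2], [-2.74, 2.74]. Speed limits (rad/s): [2.22, 2.22, 3.01, 3.01, 3.14, 3.14, 3.14].

INTERFACE

Orientations are given as a rotation vector (axis times angle).
In Python, from cell import readout, cams, workorder, spotter gives the robot as it stands.
- The arm moves only by the tool creep_tool, called after ">>>" as name(argument=value, ...), one argument or row to a line, values as JSON. Schema: {"type":"object","properties":{"ticks":{"type":"array","items":{"type":"array","items":{"type":"array","items":{"type":"number"},"minItems":5,"maxItems":5},"minItems":1,"maxItems":10},"minItems":1,"maxItems":1},"squeeze":{"type":"number"},"only":{"type":"string"},"quiet":{"type":"boolean"},"lines":{"type":"string"}},"required":["ticks"],"additionalProperties":false}. ticks is a list that holds a single list of rows (three levels of brackets), with 1 to 10 rows, each of 5 numbers: dx, dy, dz in shares of 50 cm (1.0 is 50 cm), then a turn about the tool's z in normalised numbers (1 is pi rad), then the opening from 0.0 (shut) to 1.0 (fully open); each row shifts and turns the commanded pose from where the row before left it, along the tool's axes as they then stand; what a row does not reach is not made up. A row lasts 1/10 s, in which the tool goes at most 0.05 m and 0.15 rad, less where a joint would pass 70% of its speed; a pose out of reach is approached as far as the arm can. The fingers move at their own pace and stop on an object; squeeze is the grip in N (left out, the last holds). Time passes only in rows, so rows that do not move let the fingers close. The tool returns the time, the measured TCP pose, the force, the opening and the grip force at its end. only (a regular expression) keeps the lines of the reply that match it, lines (a string "A,B") keeps lines A to B, and quiet returns only ok. A shift or turn number past 1, either way, is cut back to 1. Input that does not fit is refused with a message, and nothing moves.
- readout.observe(): the state, without advancing time (a new reading comes with each control period).
- cams.get_image(name): name is "scene" or "top"; returns a dict with "image" (384x512x3 uint8, blue, green, red), "fx", "fy", "cx", "cy" (pixels), "cam_to_world" (4x4, takes a point from camera to world coordinates). Camera axes: x right, y down, z forward; pixel columns grow to the right and rows downward; lengths in m; the calibration is good to about 2 mm. A picture is of the moment at which its call begins. There is no depth.
- workorder.sign_off(): hands the job in; it is judged then, once.
Trained networks look in a picture, given as the dict that the camera call returned (one of the last four; its "shot" number tells which), for a name from the list of things; names that differ only in an ending like _2 or _b are one class to them, and where a whole thing is asked for, a point or a joint stands for the part that bears it (a point fixed in the world has none). Each returns a list of dicts, best first, with "score" (0 to 1); they miss things now and then, are a little off and sometimes report something else, mostly with a low value. They report only what shows in the picture. A call takes as long as a camera call.
- spotter.boxes_of(picture, name): "centre" ([x, y, z] in m, in the coordinates of the camera as it stood for that picture, good to about 4 mm: the middle of the surface that is visible of it).
The state is a dict: "clock": time; "joints": joint angles; "dq": joint speeds; "joint_efforts": joint torques, N m; "position": TCP position; "ee_rot": TCP orientation; "force": force on the tool from outside, world axes, zero at the start; "ft_torque": the same for the moment, N m; "width": opening from 0.0 (shut) to 1.0 (fully open); "gripper_force": force on a finger pad.
Only numpy, scipy, OpenCV 4.12 (cv2) and the standard library are available. Lean on these libraries where they do the work, as an engineer would, in place of code of your own. Each camera call takes 0.05 s, during which the arm holds its last target. There are 200 camera calls.

TASK

The bust, the bottle and the build plate are standing on each other's places: put the white bust upright in the middle of the white round turntable, the amber bottle upright in the middle of the round cork coaster, and the aluminium build plate in the middle of the grey ribbed pad with its long side along the pad's long side. Their undersides are sticky, so never set any of them down on the bare steel and never tip one over: use the empty green mat as the halfway place, setting one of them down near its middle and letting go while you clear the others. Leave the blue cup and the orange rook where they stand.

Things in the scene. Friction and masses are not known exactly. Their poses are not given: they have to be found in the camera images.
- bust: White cured resin bust, 100 mm tall. Origin: centre of its underside, z up; it faces its own -x. Round plinth 54 mm across, shoulders 36 mm (x) by 62 mm (y) between heights 22 and 42 mm, neck 22 mm across, above that a round head 38 mm across with upright sides between heights 74 and 88 mm (good to grip there, tool centre at 82 mm). About 0.12 kg. It starts on the grey ribbed pad.
- bottle: Empty amber glass bottle with black twist cap (tight), 114 mm tall. Origin: centre of its underside, z up. Body 54 mm across up to height 66 mm, shoulder to a neck 26 mm across at 80 mm, cap 34 mm across from height 92 to 114 mm (good to grip by, tool centre at 103 mm). About 0.15 kg. It starts on the white turntable.
- build_plate: Aluminium build plate of a resin printer, working face down: slab 100 mm (x) by 70 mm (y), 8 mm thick, with a mounting block on top in the middle, 36 mm (x) by 30 mm (y), from height 8 to 46 mm (grip the block across y, tool centre at 35 mm). Origin: centre of its underside, z up, x along the long side. About 0.25 kg. It starts on the cork coaster, overhanging it. A half turn makes no difference.
- turntable: White round turntable, 120 mm across, flat, top 14 mm above the origin; it does not turn and is fixed to the counter. The bust's place. Origin: centre of its underside, on the counter.
- coaster: Round cork coaster, 112 mm across, flat, 8 mm thick, fixed. The bottle's place. Origin: centre of its underside, on the counter.
- drip_pad: Grey rectangular pad with black ribs along its length (ribs flush), 130 mm (its x) by 100 mm (its y), flat, 10 mm thick, fixed. The build plate's place. Origin: centre of its underside, on the counter; x along the long side.
- mat: Green square mat, 110 by 110 mm, flat, 6 mm thick, fixed, empty at the start: the free halfway place. Origin: centre of its underside, on the counter.
- cup: Blue mixing cup, empty, 64 mm across the rim, 62 mm tall, loose, a bystander standing on the steel. Origin: centre of its underside.
- rook: Orange printed chess rook, 32 mm across, 48 mm tall, loose, a bystander standing on the steel. Origin: centre of its underside.

How it is judged:
By the outcome, as a careful person would: the job done as asked, in the order asked, and still so for the second after the job is handed in, with the robot touching nothing.
It also fails if it takes over 112 s, if anything falls off the work surface, if the arm or the gripper's body presses on something with over 40 N, if the wrist force passes 120 N, or if a joint passes its speed limit or range.

## Working session

There is one attempt and no reset: what is moved stays moved. The work goes in short steps, Python scripts to look and compute and a tool call to move; the robot and the scene stay as the last step left them, time stands still between calls to the robot, and variables do not carry over. Pictures are saved under pics/ and viewed, at most 14 in all, crops included, and the job is handed in when it is done.

```bash
ls; mkdir -p pics; cat > h.py <<'E'
import numpy as np, cv2
from cell import readout, cams, workorder, spotter
def shot(n,fn=None):
    p=cams.get_image(n)
    if fn: cv2.imwrite('pics/'+fn,p['image'])
    return p
def find(p,name):
    T=np.array(p['cam_to_world']); r=[]
    for d in spotter.boxes_of(p,name)[:2]:
        r.append((round(d['score'],2),np.round(T[:3,:3]@np.array(d['centre'])+T[:3,3],4).tolist()))
    return r
def ray(p,u,v,z):
    T=np.array(p['cam_to_world']); d=T[:3,:3]@np.array([(u-p['cx'])/p['fx'],(v-p['cy'])/p['fy'],1]); o=T[:3,3]
    return o+d*(z-o[2])/d[2]
def proj(p,X):
    T=np.array(p['cam_to_world']); c=T[:3,:3].T@(np.array(X)-T[:3,3]); return c[0]/c[2]*p['fx']+p['cx'],c[1]/c[2]*p['fy']+p['cy']
E
python3 - <<'E'
from h import *
for n in ['top','scene']:
    p=shot(n,n+'0.png'); T=np.array(p['cam_to_world']);print(n,np.round(T,3).tolist(),p['fx'])
    for k in 'bust bottle build_plate turntable coaster drip_pad mat cup rook'.split(): print(k,find(p,k))
s=readout.observe(); print({k:np.round(v,3).tolist() for k,v in s.items()})
E
```

```text
pics
top [[-0.002, -0.998, 0.057, 0.482], [-0.999, 0.004, 0.035, -0.025], [-0.035, -0.057, -0.998, 0.807], [0.0, 0.0, 0.0, 1.0]] 350.1593087398537
bust [(0.96, [0.418, -0.2837, 0.0591]), (0.65, [0.4197, -0.2915, 0.0104])]
bottle [(0.93, [0.4653, 0.0118, 0.0843])]
build_plate [(0.82, [0.6381, -0.1442, 0.0171])]
turntable []
coaster [(0.87, [0.6306, -0.1835, 0.0073]), (0.66, [0.3871, 0.2293, 0.0296])]
drip_pad [(0.94, [0.4173, -0.2884, 0.0074])]
mat [(0.79, [0.6087, 0.2307, 0.0059]), (0.69, [0.6307, -0.182, 0.0094])]
cup [(0.89, [0.3829, 0.2275, 0.0252])]
rook [(0.75, [0.667, 0.0332, 0.0512])]
scene [[-0.755, 0.349, -0.555, 1.053], [0.656, 0.432, -0.619, 0.578], [0.024, -0.831, -0.555, 0.544], [0.0, 0.0, 0.0, 1.0]] 480.22153017507236
bust [(0.56, [0.426, -0.2762, 0.0529])]
bottle [(0.87, [0.478, 0.0315, 0.0704])]
build_plate [(0.9, [0.6526, -0.138, 0.0158]), (0.67, [0.6785, 0.0417, 0.0228])]
turntable [(0.89, [0.4751, 0.0372, 0.0144])]
coaster [(0.92, [0.6477, -0.1121, 0.0074]), (0.75, [0.4418, -0.2702, 0.0063])]
drip_pad [(0.91, [0.4402, -0.2717, 0.0092])]
mat [(0.64, [0.6163, 0.2346, 0.0005])]
cup [(0.71, [0.3985, 0.2232, 0.0393])]
rook [(0.95, [0.6781, 0.0404, 0.0204]), (0.7, [0.4419, -0.2713, 0.0077])]
{'clock': 1.0, 'joints': [1.183, 0.434, 0.025, 1.573, -0.012, 1.134, -0.075], 'dq': [-0.002, 0.002, -0.002, 0.002, 0.002, -0.001, -0.001], 'joint_efforts': [0.001, -66.767, 0.985, -31.481, -0.061, 0.033, 0.0], 'position': [0.176, -0.6, 0.246], 'ee_rot': [3.11, 0.446, 0.0], 'force': [0.106, 0.328, -0.123], 'ft_torque': [-0.011, -0.0, 0.017], 'gripper_force': 0.0, 'width': 1.001}
```

View pics/top0.png

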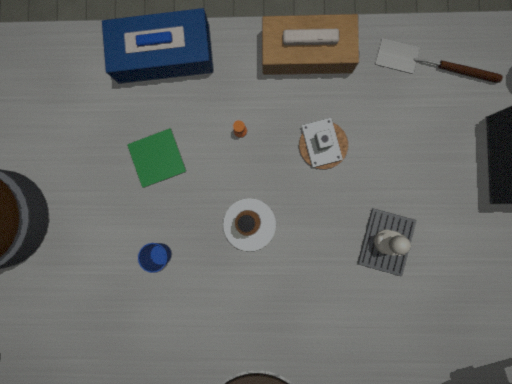

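View pics/scene0.png

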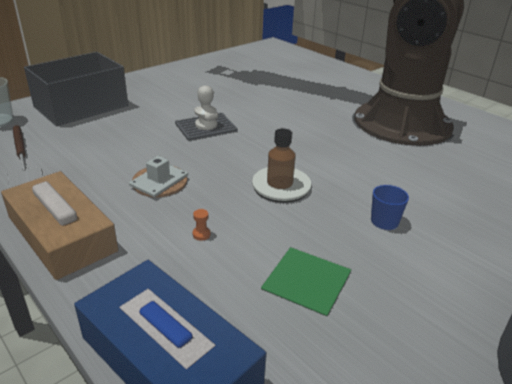

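The top view shows the mat at (157,158), bottle on turntable (248,225), plate on coaster (324,142), bust on pad (387,242), rook (239,129) and cup (154,257). Next I refine these positions with the calibration.

```bash
cat >> h.py <<'E'
def rect(p,c,z,half=.09,s=2500):
    n=int(2*half*s); src=[];dst=[]
    for a in(-1,1):
        for b in(-1,1):
            src.append(proj(p,[c[0]+a*half,c[1]+b*half,z])); dst.append([n/2-b*half*s,n/2-a*half*s])
    H=cv2.getPerspectiveTransform(np.float32(src),np.float32(dst))
    return cv2.warpPerspective(p['image'],H,(n,n),flags=cv2.INTER_CUBIC)
def r2w(c,uv,half=.09,s=2500):
    return np.array([c[0]+half-uv[1]/s, c[1]+half-uv[0]/s])
def blob(p,c,z,f,half=.09,s=2500):
    im=rect(p,c,z,half,s); m=f(im.astype(int)).astype(np.uint8)
    m=cv2.morphologyEx(m,cv2.MORPH_OPEN,np.ones((9,9)))
    cs,_=cv2.findContours(m,cv2.RETR_EXTERNAL,cv2.CHAIN_APPROX_NONE); k=max(cs,key=cv2.contourArea)
    h=cv2.convexHull(k); (u,v),(w,hh),a=cv2.minAreaRect(h); e=cv2.minEnclosingCircle(h)
    return dict(rc=np.round(r2w(c,(u,v)),4),wh=np.round([w/s,hh/s],4),ang=round(a,1),cc=np.round(r2w(c,e[0]),4),d=round(2*e[1]/s,4)),im
E
python3 - <<'E'
from h import *
p=shot('top')
sat=lambda i:i.max(2)-i.min(2)
J=[('mat',(.61,.23),.006,lambda i:i[...,1]-i[...,2]>40),
('turn',(.465,.01),.014,lambda i:i.min(2)>165),
('coaster',(.635,-.15),.008,lambda i:(i[...,2]-i[...,0]>30)),
('pad',(.42,-.28),.010,lambda i:i.max(2)<95),
('slab',(.64,-.145),.016,lambda i:(i.min(2)>150)&(sat(i)<25)),
('block',(.64,-.145),.054,lambda i:(i.min(2)>150)&(sat(i)<25)),
('cap',(.465,.01),.128,lambda i:(i.max(2)<50)),
('head',(.42,-.29),.100,lambda i:(i.min(2)>130))]
ims=[]
for n,c,z,f in J:
    b,im=blob(p,c,z,f); print(n,b)
    cv2.drawMarker(im,(225,225),(0,0,255),0,20); cv2.putText(im,n,(5,30),0,1,(0,0,255)); ims.append(cv2.resize(im,(200,290) if 0 else (200,200)))
cv2.imwrite('pics/m.png',np.vstack([np.hstack(ims[:4]),np.hstack(ims[4:])]))
E
```

```text
mat {'rc': array([0.6103, 0.2318]), 'wh': array([0.1082, 0.1078]), 'ang': 69.5, 'cc': array([0.61  , 0.2316]), 'd': 0.1492}Traceback (most recent call last):
  File "<stdin>", line 14, in <module>
  File "h.py", line 29, in blob
    cs,_=cv2.findContours(m,cv2.RETR_EXTERNAL,cv2.CHAIN_APPROX_NONE); k=max(cs,key=cv2.contourArea)
                                                                        ~~~^^^^^^^^^^^^^^^^^^^^^^^^
ValueError: max() iterable argument is empty
```

```bash
cat > meas.py <<'E'
from h import *
p=cv2.imread('pics/top0.png')
for u,v in[(230,240),(200,200),(249,204),(310,165),(345,150),(315,130),(330,160),(324,136),(375,225),(410,220),(247,224),(401,245),(388,240),(420,250)]: print((u,v),p[v,u],end=' ')
print()
p=shot('top')
sat=lambda i:i.max(2)-i.min(2)
J=[('mat',(.61,.23),.006,lambda i:i[...,1]-i[...,2]>40),
('turn',(.465,.01),.014,lambda i:i.min(2)>145),
('coaster',(.635,-.15),.008,lambda i:(i[...,2]-i[...,0]>30)),
('pad',(.42,-.28),.010,lambda i:i.max(2)<85),
('slab',(.64,-.145),.016,lambda i:(i.min(2)>135)&(sat(i)<25)),
('block',(.64,-.145),.054,lambda i:(i.min(2)>145)&(sat(i)<25)),
('cap',(.465,.01),.128,lambda i:(i.max(2)<50)),
('head',(.42,-.29),.092,lambda i:(i.min(2)>130))]
ims=[]
for n,c,z,f in J:
    try: b,im=blob(p,c,z,f); print(n,b)
    except ValueError: im=rect(p,c,z); print(n,'none')
    cv2.drawMarker(im,(225,225),(0,0,255),0,20); cv2.putText(im,n,(5,30),0,1,(0,0,255)); ims.append(cv2.resize(im,(200,200)))
cv2.imwrite('pics/m.png',np.vstack([np.hstack(ims[:4]),np.hstack(ims[4:])]))
E
python3 meas.py
```

```text
(230, 240) [158 157 154] (200, 200) [120 123 122] (249, 204) [159 157 156] (310, 165) [58 64 71] (345, 150) [ 73  99 127] (315, 130) [158 156 154] (330, 160) [157 156 154] (324, 136) [80 76 75] (375, 225) [96 95 93] (410, 220) [90 90 89] (247, 224) [43 44 42] (401, 245) [146 151 152] (388, 240) [78 82 83] (420, 250) [120 123 122] 
mat {'rc': array([0.6102, 0.2317]), 'wh': array([0.108, 0.108]), 'ang': 69.7, 'cc': array([0.6102, 0.2315]), 'd': 0.1489}
turn {'rc': array([0.456 , 0.0144]), 'wh': array([0.1164, 0.116 ]), 'ang': 90.0, 'cc': array([0.4556, 0.0146]), 'd': 0.1184}
coaster {'rc': array([ 0.6481, -0.198 ]), 'wh': array([0.0828, 0.0218]), 'ang': 75.9, 'cc': array([ 0.646 , -0.1898]), 'd': 0.0828}
pad {'rc': array([ 0.4205, -0.2749]), 'wh': array([0.0528, 0.1203]), 'ang': 16.0, 'cc': array([ 0.4211, -0.2728]), 'd': 0.1255}
slab {'rc': array([ 0.642 , -0.1503]), 'wh': array([0.0993, 0.0682]), 'ang': 75.7, 'cc': array([ 0.642, -0.15 ]), 'd': 0.1104}
block {'rc': array([ 0.6341, -0.1443]), 'wh': array([0.0929, 0.0639]), 'ang': 75.7, 'cc': array([ 0.6341, -0.1446]), 'd': 0.1021}
cap {'rc': array([0.4616, 0.0158]), 'wh': array([0.0308, 0.03  ]), 'ang': 90.0, 'cc': array([0.4615, 0.0155]), 'd': 0.0324}
head {'rc': array([ 0.418 , -0.2982]), 'wh': array([0.0224, 0.0212]), 'ang': 90.0, 'cc': array([ 0.418 , -0.2986]), 'd': 0.0242}
```

View pics/m.png

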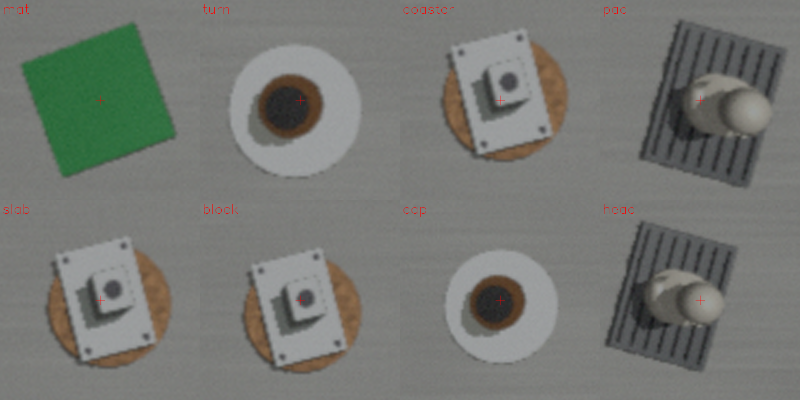

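The rectified panels read as follows:
- Pad corners are (80,20), (186,48), (41,158) and (148,187), which puts the pad at (.417,-.292) with yaw -15.8°.
- The head circle is centred at (103,102), so the bust is at (.418,-.293).
- The coaster is at about (.636,-.155).
- The slab is at (.642,-.150), yaw 14.3°.

The first move is the bust to the mat.

```bash
cat > go.py <<'E'
import sys; from h import *
from scipy.spatial.transform import Rotation as Ro
s=readout.observe(); R=Ro.from_rotvec(s['ee_rot']).as_matrix(); a=[float(v) for v in sys.argv[1:]]
d=R.T@(np.array(a[:3])-s['position']); yaw=np.degrees(np.arctan2(R[1,0],R[0,0]))
n=int(np.ceil(np.linalg.norm(d)/.048)); print('clk',round(s['clock'],1),'pos',np.round(s['position'],4),'yaw',round(yaw,2),'tilt',np.round(R[:,2],3),'\nd',np.round(d,4),'n',n,'per',np.round(d/n,4))
if len(a)>3: print('turn',round(np.radians((yaw-a[3]+90)%180-90),4))
E
python3 go.py .418 -.293 .246
```

```text
clk 1.1 pos [ 0.1756 -0.5999  0.2455] yaw 16.31 tilt [ 0. -0. -1.] 
d [ 0.3188 -0.2264 -0.0005] n 9 per [ 0.0354 -0.0252 -0.0001]
```

Units first: shifts go in shares of 50 cm and turns go in shares of pi rad. So 0.0354 m / 0.5 = 0.0708, -0.0252 m / 0.5 = -0.0504.

>>> creep_tool(
  ticks=[
    [[0.0708,-0.0504,0,0,1],[0.0708,-0.0504,0,0,1],[0.0708,-0.0504,0,0,1],[0.0708,-0.0504,0,0,1],[0.0708,-0.0504,0,0,1],[0.0708,-0.0504,0,0,1],[0.0708,-0.0504,0,0,1],[0.0708,-0.0504,0,0,1],[0.0708,-0.0504,0,0,1],[0,0,0,0,1]],
  ],
  squeeze=15,
)

```text
clock: 2.1
position: [0.4218, -0.2869, 0.2459]
ee_rot: [-3.106, -0.46, -0.004]
force: [-0.2, -1.1, -0.7]
width: 0.999
gripper_force: 0.0
```

```bash
python3 go.py .418 -.293 .092
```

```text
clk 2.1 pos [ 0.4218 -0.2869  0.2459] yaw 16.83 tilt [ 0.002  0.002 -1.   ] 
d [-0.0059  0.0049  0.1539] n 4 per [-0.0015  0.0012  0.0385]
```

Scaled: 0.03 m / 0.5 = 0.06.

>>> creep_tool(
  ticks=[
    [[0,0,0,0,1],[0,0,0,0,1],[0,0,0.06,0,1],[0,0,0.06,0,1],[0,0,0,0,1]],
  ],
)

```text
clock: 2.6
position: [0.4145, -0.2929, 0.1825]
ee_rot: [-3.107, -0.441, 0.008]
force: [-0.3, 0.6, -0.0]
width: 0.999
gripper_force: 0.0
```

```bash
python3 - <<'E'
from h import *
p=shot('top'); im=rect(p,(.42,-.28),.092,half=.11); cv2.imwrite('pics/b1.png',im)
E
python3 go.py .418 -.293 .092
```

```text
clk 2.6 pos [ 0.4157 -0.2933  0.1845] yaw 16.18 tilt [-0.003  0.002 -1.   ] 
d [0.0025 0.0006 0.0925] n 2 per [0.0013 0.0003 0.0462]
```

View pics/b1.png

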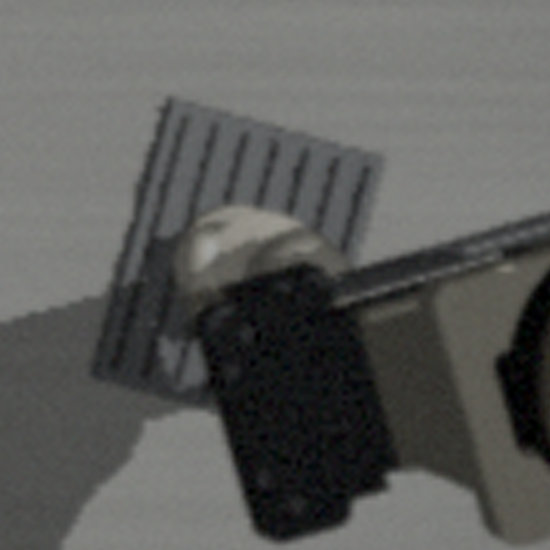

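The gripper hides the head at about (270,330), but the plinth sits where I expected. I'll descend and grip.

Scaled: 0.03 m / 0.5 = 0.06, 0.001 m / 0.5 = 0.002.

>>> creep_tool(
  ticks=[
    [[0.002,0,0.06,0,1],[0,0,0.06,0,1],[0,0,0.06,0,1],[0,0,0,0,1],[0,0,0,0,0],[0,0,0,0,0],[0,0,0,0,0],[0,0,0,0,0],[0,0,0,0,0],[0,0,0,0,0]],
  ],
  squeeze=15,
)

```text
clock: 3.65
position: [0.4187, -0.2925, 0.0958]
ee_rot: [3.11, 0.446, 0.0]
force: [0.0, 0.7, -0.4]
width: 0.53
gripper_force: 0.0
```

```bash
python3 go.py .418 -.293 .092
```

```text
clk 3.6 pos [ 0.4187 -0.2925  0.0958] yaw 16.32 tilt [ 0. -0. -1.] 
d [-0.0008  0.0003  0.0038] n 1 per [-0.0008  0.0003  0.0038]
```

Scaled: 0.003 m / 0.5 = 0.006.

>>> creep_tool(
  ticks=[
    [[0,0,0.006,0,0],[0,0,0,0,0],[0,0,0,0,0],[0,0,0,0,0],[0,0,0,0,0]],
  ],
  squeeze=15,
)

```text
clock: 4.15
position: [0.4185, -0.2924, 0.0924]
ee_rot: [-3.11, -0.446, 0.0]
force: [1.2, -0.1, -1.4]
width: 0.408
gripper_force: 15.0
```

```bash
python3 go.py .418 -.293 .092
```

```text
clk 4.2 pos [ 0.4185 -0.2924  0.0924] yaw 16.31 tilt [-0.  0. -1.] 
d [-0.0007  0.0004  0.0004] n 1 per [-0.0007  0.0004  0.0004]
```

Scaled: -0.04 m / 0.5 = -0.08, -0.01 m / 0.5 = -0.02.

>>> creep_tool(
  ticks=[
    [[0,0,-0.02,0,0],[0,0,-0.04,0,0],[0,0,-0.08,0,0],[0,0,-0.08,0,0],[0,0,-0.08,0,0],[0,0,-0.04,0,0],[0,0,0,0,0]],
  ],
)

```text
clock: 4.85
position: [0.4201, -0.2932, 0.2665]
ee_rot: [3.106, 0.445, 0.008]
force: [1.3, 0.2, -0.6]
width: 0.407
gripper_force: 15.0
```

```bash
python3 go.py .6102 .2316 .262
```

```text
clk 4.8 pos [ 0.4201 -0.2932  0.2665] yaw 16.31 tilt [ 0.006 -0.003 -1.   ] 
d [ 0.3298 -0.4503  0.0038] n 12 per [ 0.0275 -0.0375  0.0003]
```

Scaled: -0.038 m / 0.5 = -0.076, -0.033 m / 0.5 = -0.066.

>>> creep_tool(
  ticks=[
    [[0.024,-0.032,0,0,0],[0.048,-0.066,0,0,0],[0.056,-0.076,0,0,0],[0.056,-0.076,0,0,0],[0.056,-0.076,0,0,0],[0.056,-0.076,0,0,0],[0.056,-0.076,0,0,0],[0.056,-0.076,0,0,0],[0.056,-0.076,0,0,0],[0.056,-0.076,0,0,0]],
  ],
)

```text
clock: 5.85
position: [0.5688, 0.121, 0.2616]
ee_rot: [3.109, 0.445, -0.002]
force: [1.1, -0.9, -0.2]
width: 0.408
gripper_force: 15.0
```

>>> creep_tool(
  ticks=[
    [[0.056,-0.076,0,0,0],[0.048,-0.066,0,0,0],[0.024,-0.032,0,0,0],[0,0,0,0,0],[0,0,0,0,0],[0,0,0,0,0]],
  ],
)

```text
clock: 6.45
position: [0.6058, 0.2192, 0.262]
ee_rot: [3.109, 0.443, -0.002]
force: [0.2, 0.1, -1.8]
width: 0.407
gripper_force: 15.0
```

```bash
python3 go.py .6102 .2316 .0894
```

```text
clk 6.5 pos [0.6058 0.2192 0.262 ] yaw 16.23 tilt [-0.001 -0.001 -1.   ] 
d [ 0.0079 -0.0108  0.1726] n 4 per [ 0.002  -0.0027  0.0431]
```

Scaled: 0.04 m / 0.5 = 0.08, 0.006 m / 0.5 = 0.012.

>>> creep_tool(
  ticks=[
    [[0.008,-0.011,0.04,0,0],[0.008,-0.011,0.08,0,0],[0,0,0.08,0,0],[0,0,0.08,0,0],[0,0,0.04,0,0],[0,0,0.012,0,0],[0,0,0,0,0],[0,0,0,0,0]],
  ],
)

```text
clock: 7.25
position: [0.6115, 0.2336, 0.0981]
ee_rot: [-3.109, -0.445, -0.004]
force: [0.2, 0.3, -0.5]
width: 0.409
gripper_force: 15.0
```

```bash
python3 go.py .6102 .2316 .0884
```

```text
clk 7.2 pos [0.6115 0.2336 0.0981] yaw 16.27 tilt [ 0.002  0.001 -1.   ] 
d [-0.0019  0.0016  0.0097] n 1 per [-0.0019  0.0016  0.0097]
```

Scaled: 0.003 m / 0.5 = 0.006, 0.002 m / 0.5 = 0.004.

>>> creep_tool(
  ticks=[
    [[0,0,0.006,0,0],[0,0,0.006,0,0],[0,0,0,0,0],[0,0,0.004,0,0],[0,0,0,0,0]],
  ],
)

```text
clock: 7.75
position: [0.6105, 0.2337, 0.0883]
ee_rot: [3.11, 0.446, -0.0]
force: [0.3, -0.4, -1.0]
width: 0.408
gripper_force: 15.0
```

```bash
python3 go.py .6102 .2316 .0884
```

```text
clk 7.8 pos [0.6105 0.2337 0.0883] yaw 16.32 tilt [-0. -0. -1.] 
d [-0.0008  0.0019 -0.0001] n 1 per [-0.0008  0.0019 -0.0001]
```

Scaled: 0.0005 m / 0.5 = 0.001.

>>> creep_tool(
  ticks=[
    [[0,0,0.001,0,0],[0,0,0,0,0],[0,0,0,0,0]],
  ],
)

```text
clock: 8.05
position: [0.6107, 0.2338, 0.0882]
ee_rot: [-3.11, -0.446, -0.001]
force: [0.3, -0.5, 0.1]
width: 0.404
gripper_force: 15.0
```

>>> creep_tool(
  ticks=[
    [[0,0,0.0014,0,0],[0,0,0,0,0],[0,0,0,0,0]],
  ],
)

```text
clock: 8.35
position: [0.611, 0.2341, 0.0881]
ee_rot: [-3.109, -0.446, -0.002]
force: [0.6, -0.4, 5.7]
width: 0.409
gripper_force: 15.0
```

Contact at 5.7 N, so I release. The fingers only need to open a little, since the next lift is straight up.

Scaled: -0.04 m / 0.5 = -0.08, -0.02 m / 0.5 = -0.04.

>>> creep_tool(
  ticks=[
    [[0,0,0,0,0.8],[0,0,0,0,0.8],[0,0,0,0,0.8],[0,0,0,0,0.8],[0,0,-0.04,0,0.8],[0,0,-0.08,0,0.8],[0,0,-0.08,0,0.8],[0,0,-0.08,0,0.8]],
  ],
)

```text
clock: 9.15
position: [0.6103, 0.2336, 0.2286]
ee_rot: [3.11, 0.446, -0.001]
force: [1.3, 1.1, 0.2]
width: 0.801
gripper_force: 0.0
```

```bash
python3 go.py .642 -.150 .20 14.3
```

```text
clk 9.2 pos [0.6103 0.2336 0.2286] yaw 16.32 tilt [-0.001 -0.    -1.   ] 
d [-0.0773  0.377   0.0287] n 9 per [-0.0086  0.0419  0.0032]
turn 0.0353
```

Scaled: 0.041 m / 0.5 = 0.082, 0.02 m / 0.5 = 0.04, 0.035 rad / 3.1416 = 0.0111.

>>> creep_tool(
  ticks=[
    [[-0.008,0.04,0,0.0111,0.8],[-0.017,0.082,0,0,0.8],[-0.017,0.082,0,0,0.8],[-0.017,0.082,0,0,0.8],[-0.017,0.082,0,0,0.8],[-0.017,0.082,0,0,0.8],[-0.017,0.082,0,0,0.8],[-0.017,0.082,0,0,0.8],[-0.017,0.082,0,0,0.8],[-0.008,0.04,0,0,0.8]],
  ],
)

```text
clock: 10.15
position: [0.6277, -0.1475, 0.2266]
ee_rot: [3.116, 0.382, -0.002]
force: [0.4, 0.2, -0.6]
width: 0.796
gripper_force: 0.0
```

>>> creep_tool(
  ticks=[
    [[0,0,0,0,0.8],[0,0,0,0,0.8]],
  ],
)

```text
clock: 10.35
position: [0.6282, -0.1418, 0.2268]
ee_rot: [-3.117, -0.389, 0.001]
force: [-0.2, 1.6, 0.1]
width: 0.799
gripper_force: 0.0
```

```bash
python3 - <<'E'
from h import *
p=shot('scene','s1.png'); p=shot('top','t1.png'); print(find(p,'bust'),find(p,'build_plate'))
E
python3 go.py .642 -.150 .20 14.3
```

```text
[(0.78, [0.6011, 0.2221, 0.057])] [(0.72, [0.6126, -0.153, 0.0168])]
clk 10.6 pos [ 0.6287 -0.1398  0.2273] yaw 14.44 tilt [ 0.     0.001 -1.   ] 
d [0.0104 0.0132 0.0273] n 1 per [0.0104 0.0132 0.0273]
turn 0.0024
```

View pics/s1.png

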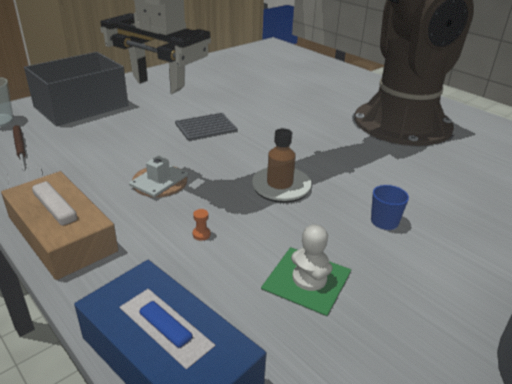

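The bust stands upright in the middle of the mat, around (313,280), and the gripper is above the plate. I'll check the block against the scene view while I descend.

Scaled: 0.04 m / 0.5 = 0.08, 0.02 m / 0.5 = 0.04, 0.002 rad / 3.1416 = 0.0006.

```bash
python3 - <<'E'
from h import *
p=shot('scene')
print([np.round(proj(p,[.642+a*.05*.969-b*.035*.247,-.15+a*.05*.247+b*.035*.969,.016]),1).tolist() for a in(-1,1) for b in(-1,1)])
x0,y0=100,135; c=cv2.resize(p['image'][y0:y0+75,x0:x0+110],None,fx=5,fy=5,interpolation=cv2.INTER_CUBIC)
for a in(-1,1):
  for b in(-1,1):
    for (l,w,z) in((.05,.035,.016),(.018,.015,.054)):
      u,v=proj(p,[.642+a*l*.969-b*w*.247,-.15+a*l*.247+b*w*.969,z]); cv2.circle(c,(int((u-x0+.5)*5),int((v-y0+.5)*5)),4,(0,0,255),1)
cv2.imwrite('pics/c1.png',c)
E
```

```text
[[162.8, 161.0], [187.9, 171.5], [128.1, 181.6], [153.8, 193.6]]
```

>>> creep_tool(
  ticks=[
    [[0.0208,0.0264,0.04,0.0006,0.8],[0,0,0.08,0,0.8],[0,0,0.08,0,0.8],[0,0,0,0,0.8],[0,0,0,0,0.8]],
  ],
)

```text
clock: 11.1
position: [0.6419, -0.1511, 0.1278]
ee_rot: [-3.117, -0.39, 0.001]
force: [-0.1, 0.4, 0.7]
width: 0.799
gripper_force: 0.0
```

```bash
python3 go.py .642 -.150 .043 14.3
```

```text
clk 11.1 pos [ 0.6419 -0.1511  0.1278] yaw 14.25 tilt [-0.001  0.    -1.   ] 
d [ 0.0004 -0.001   0.0848] n 2 per [ 0.0002 -0.0005  0.0424]
turn -0.0009
```

View pics/c1.png

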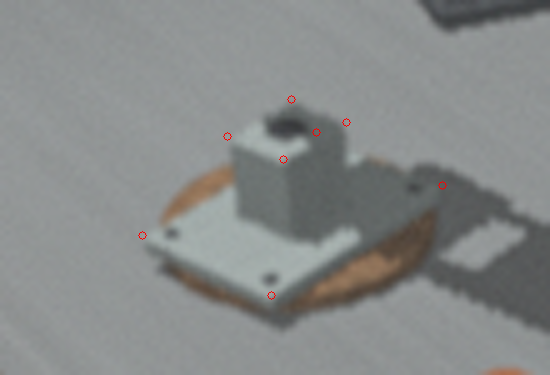

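The projected slab corners land about 1 px above the real ones ((272,296) against (272,303)), which is within the calibration error. Next: descend and grip.

>>> creep_tool(
  ticks=[
    [[0,0,0.05,0,0.8],[0,0,0.07,0,0.8],[0,0,0.044,0,0.8],[0,0,0,0,0.8],[0,0,0,0,0.8]],
  ],
)

```text
clock: 11.6
position: [0.6435, -0.1518, 0.0478]
ee_rot: [3.117, 0.388, 0.004]
force: [1.4, 0.3, 0.1]
width: 0.798
gripper_force: 0.0
```

```bash
python3 go.py .642 -.150 .043 14.3
```

```text
clk 11.6 pos [ 0.6435 -0.1518  0.0478] yaw 14.21 tilt [ 0.003 -0.    -1.   ] 
d [-0.0011 -0.0021  0.0048] n 1 per [-0.0011 -0.0021  0.0048]
turn -0.0016
```

Scaled: 0.002 m / 0.5 = 0.004, -0.001 m / 0.5 = -0.002.

>>> creep_tool(
  ticks=[
    [[0,-0.002,0.004,0,0.3],[0,0,0,0,0.3],[0,0,0,0,0],[0,0,0,0,0],[0,0,0,0,0],[0,0,0,0,0],[0,0,0,0,0],[0,0,0,0,0]],
  ],
  squeeze=30,
)

```text
clock: 12.4
position: [0.6417, -0.1506, 0.0434]
ee_rot: [-3.117, -0.388, 0.0]
force: [-0.3, 0.5, 2.9]
width: 0.326
gripper_force: 30.0
```

```bash
python3 go.py .642 -.150 .043 14.3
```

```text
clk 12.4 pos [ 0.6417 -0.1506  0.0434] yaw 14.2 tilt [-0.  0. -1.] 
d [ 0.0005 -0.0005  0.0004] n 1 per [ 0.0005 -0.0005  0.0004]
turn -0.0017
```

Scaled: -0.04 m / 0.5 = -0.08, -0.03 m / 0.5 = -0.06, 0.12 rad / 3.1416 = 0.0382.

>>> creep_tool(
  ticks=[
    [[0,0,-0.02,0,0],[0,0,-0.04,0,0],[0,0,-0.08,0,0],[0,0,-0.06,0,0],[0,0,0,0.0318,0],[0,0,0,0.0382,0],[0,0,0,0.0382,0],[0,0,0,0.0382,0],[0,0,0,0.0202,0],[0,0,0,0,0]],
  ],
)

```text
clock: 13.4
position: [0.6415, -0.1509, 0.1436]
ee_rot: [3.111, -0.433, -0.0]
force: [-0.0, 1.6, -2.4]
width: 0.322
gripper_force: 30.0
```

```bash
python3 go.py .417 -.292 .143 -15.8
```

```text
clk 13.4 pos [ 0.6415 -0.1509  0.1436] yaw -15.85 tilt [-0. -0. -1.] 
d [-0.1774  0.1971  0.0007] n 6 per [-0.0296  0.0328  0.0001]
turn -0.0009
```

Scaled: 0.033 m / 0.5 = 0.066, -0.03 m / 0.5 = -0.06.

>>> creep_tool(
  ticks=[
    [[-0.03,0.032,0,0,0],[-0.06,0.066,0,0,0],[-0.06,0.066,0,0,0]],
  ],
)

```text
clock: 13.7
position: [0.5463, -0.2094, 0.1433]
ee_rot: [3.113, -0.425, 0.0]
force: [-0.3, -1.3, -3.2]
width: 0.326
gripper_force: 30.0
```

```bash
python3 - <<'E'
from h import *
p=cv2.imread('pics/t1.png')  # pad free, arm above plate
q=shot('top'); q['image']=p
b,im=blob(q,(.42,-.28),.010,lambda i:i.max(2)<108,half=.08); 
print(b); cv2.imwrite('pics/p1.png',np.hstack([im,rect(q,(.635,-.15),.008,half=.08)]))
E
```

```text
{'rc': array([ 0.43  , -0.3294]), 'wh': array([0.0448, 0.1646]), 'ang': 18.4, 'cc': array([ 0.4322, -0.3227]), 'd': 0.1646}
```

View pics/p1.png

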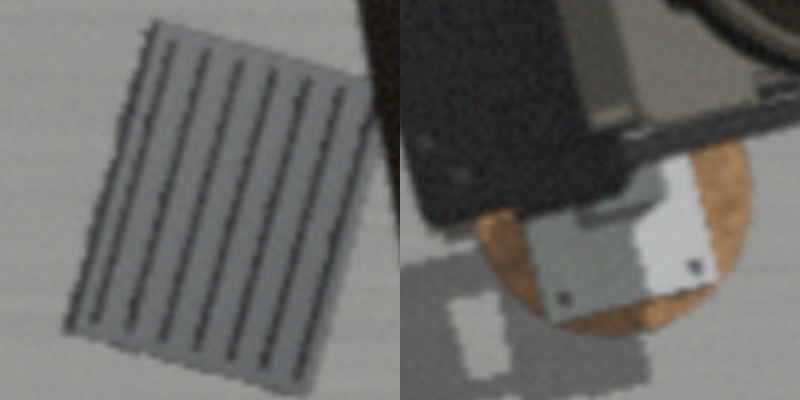

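The pad shows all its corners ((153,22), (67,330), (310,396)), giving a centre of (.4164,-.2926) and yaw -15.5°. The coaster centre comes to (.637,-.156).

Scaled: 0.033 m / 0.5 = 0.066, -0.03 m / 0.5 = -0.06.

>>> creep_tool(
  ticks=[
    [[-0.06,0.066,0,0,0],[-0.06,0.066,0,0,0],[-0.06,0.066,0,0,0],[-0.024,0.032,0,0,0],[0,0,0,0,0],[0,0,0,0,0],[0,0,0,0,0]],
  ],
)

```text
clock: 14.45
position: [0.4189, -0.2915, 0.1436]
ee_rot: [-3.112, 0.428, -0.001]
force: [1.0, -0.8, -2.0]
width: 0.324
gripper_force: 30.0
```

```bash
python3 go.py .4164 -.2926 .0454 -15.5
```

```text
clk 14.4 pos [ 0.4189 -0.2915  0.1436] yaw -15.68 tilt [ 0.001  0.    -1.   ] 
d [-0.0022  0.0018  0.0982] n 3 per [-0.0007  0.0006  0.0327]
turn -0.0031
```

Scaled: 0.035 m / 0.5 = 0.07, 0.03 m / 0.5 = 0.06, -0.003 rad / 3.1416 = -0.001.

>>> creep_tool(
  ticks=[
    [[-0.004,0.002,0.06,-0.001,0],[0,0,0.07,0,0],[0,0,0.04,0,0],[0,0,0.01,0,0],[0,0,0,0,0],[0,0,0,0,0],[0,0,0,0,0]],
  ],
)

```text
clock: 15.15
position: [0.4166, -0.293, 0.0545]
ee_rot: [3.112, -0.427, 0.003]
force: [-0.3, 0.3, -1.3]
width: 0.322
gripper_force: 30.0
```

```bash
python3 go.py .4164 -.2926 .0454 -15.5
python3 - <<'E'
from h import *
p=shot('scene'); x0,y0=160,85; c=p['image'][y0:y0+70,x0:x0+110]; cv2.imwrite('pics/c2.png',cv2.resize(c,None,fx=6,fy=6,interpolation=cv2.INTER_CUBIC))
E
```

```text
clk 15.2 pos [ 0.4166 -0.293   0.0545] yaw -15.61 tilt [ 0.002 -0.001 -1.   ] 
d [-0.0003 -0.0003  0.0091] n 1 per [-0.0003 -0.0003  0.0091]
turn -0.002
```

View pics/c2.png

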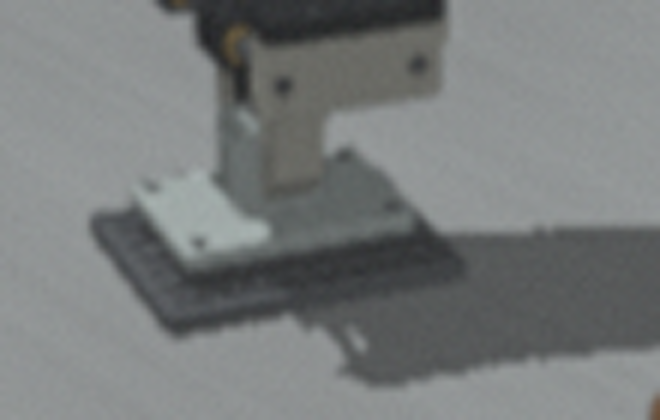

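The plate is aligned and about 9 mm above the pad. I'll lower it to contact.

Scaled: 0.003 m / 0.5 = 0.006, 0.002 m / 0.5 = 0.004.

>>> creep_tool(
  ticks=[
    [[0,0,0.006,0,0],[0,0,0.004,0,0],[0,0,0,0,0],[0,0,0,0,0]],
  ],
)

```text
clock: 15.6
position: [0.4154, -0.2926, 0.0483]
ee_rot: [-3.112, 0.427, 0.0]
force: [-0.1, -0.5, -2.7]
width: 0.327
gripper_force: 30.0
```

>>> creep_tool(
  ticks=[
    [[0,0,0.002,0,0],[0,0,0.002,0,0],[0,0,0,0,0],[0,0,0,0,0]],
  ],
)

```text
clock: 16.0
position: [0.4155, -0.2926, 0.0463]
ee_rot: [-3.112, 0.427, 0.0]
force: [0.5, -0.5, -2.7]
width: 0.33
gripper_force: 30.0
```

```bash
python3 go.py .4164 -.2926 .0454 -15.5
```

```text
clk 16.0 pos [ 0.4155 -0.2926  0.0463] yaw -15.63 tilt [-0.  0. -1.] 
d [ 0.0009 -0.0003  0.0009] n 1 per [ 0.0009 -0.0003  0.0009]
turn -0.0023
```

Scaled: 0.001 m / 0.5 = 0.002, 0.0008 m / 0.5 = 0.0016, -0.002 rad / 3.1416 = -0.0006.

>>> creep_tool(
  ticks=[
    [[0.002,0,0.0016,-0.0006,0],[0,0,0,0,0],[0,0,0,0,0]],
  ],
)

```text
clock: 16.3
position: [0.4165, -0.2929, 0.0455]
ee_rot: [3.113, -0.424, -0.0]
force: [-0.5, -0.8, -3.1]
width: 0.324
gripper_force: 30.0
```

>>> creep_tool(
  ticks=[
    [[0,0,0.001,0,0],[0,0,0,0,0],[0,0,0,0,0]],
  ],
)

```text
clock: 16.6
position: [0.4165, -0.2929, 0.0453]
ee_rot: [3.113, -0.424, 0.0]
force: [-2.1, 0.9, 5.1]
width: 0.327
gripper_force: 30.0
```

Scaled: -0.05 m / 0.5 = -0.1, -0.04 m / 0.5 = -0.08.

>>> creep_tool(
  ticks=[
    [[0,0,0,0,0.8],[0,0,0,0,0.8],[0,0,0,0,0.8],[0,0,0,0,0.8],[0,0,-0.04,0,0.8],[0,0,-0.08,0,0.8],[0,0,-0.1,0,0.8],[0,0,-0.1,0,0.8],[0,0,-0.06,0,0.8],[0,0,0,0,0.8]],
  ],
)

```text
clock: 17.6
position: [0.4186, -0.2941, 0.2397]
ee_rot: [3.109, -0.424, 0.012]
force: [-0.2, -0.4, -0.1]
width: 0.798
gripper_force: 0.0
```

```bash
python3 go.py .4616 .0157 .235
```

```text
clk 17.6 pos [ 0.4186 -0.2941  0.2397] yaw -15.53 tilt [ 0.007 -0.004 -1.   ] 
d [-0.0416 -0.31    0.0036] n 7 per [-0.0059 -0.0443  0.0005]
```

Scaled: -0.045 m / 0.5 = -0.09, -0.02 m / 0.5 = -0.04.

>>> creep_tool(
  ticks=[
    [[-0.006,-0.04,0,0,0.8],[-0.012,-0.09,0,0,0.8],[-0.012,-0.09,0,0,0.8],[-0.012,-0.09,0,0,0.8],[-0.012,-0.09,0,0,0.8],[-0.012,-0.09,0,0,0.8],[-0.012,-0.09,0,0,0.8],[0,-0.0388,0,0,0.8],[0,0,0,0,0.8],[0,0,0,0,0.8]],
  ],
)

```text
clock: 18.6
position: [0.4612, 0.0154, 0.2343]
ee_rot: [3.112, -0.423, -0.002]
force: [0.3, 0.5, -0.8]
width: 0.799
gripper_force: 0.0
```

>>> creep_tool(
  ticks=[
    [[0,0,0,0,0.8],[0,0,0,0,0.8]],
  ],
)

```text
clock: 18.8
position: [0.4614, 0.0143, 0.2348]
ee_rot: [3.112, -0.428, -0.001]
force: [-0.1, 0.1, 0.3]
width: 0.8
gripper_force: 0.0
```

```bash
python3 - <<'E'
from h import *
p=shot('scene','s2.png'); q=shot('top','t2.png')
for k in('bottle','build_plate','coaster'): print(k,find(p,k),find(q,k))
for z in(.014,.117,.235): print(z,proj(p,[.4616,.0157,z]))
cv2.imwrite('pics/p2.png',np.hstack([rect(q,(.42,-.28),.018,half=.08),rect(q,(.635,-.15),.008,half=.08)]))
E
python3 go.py .4616 .0157 .117
```

```text
bottle [(0.73, [0.4796, 0.0289, 0.0716]), (0.65, [0.4293, -0.2805, 0.0144])] []
build_plate [(0.75, [0.4267, -0.2817, 0.0166])] [(0.93, [0.4182, -0.2859, 0.0183])]
coaster [(0.95, [0.6423, -0.1473, 0.0075])] [(0.75, [0.6358, -0.1558, 0.0118])]
0.014 (np.float64(279.4411046153745), np.float64(181.53656554153244))
0.117 (np.float64(282.74140417393045), np.float64(136.2704390474203))
0.235 (np.float64(287.0690994949893), np.float64(76.91279579253214))
clk 19.2 pos [0.4617 0.0155 0.2351] yaw -15.53 tilt [ 0. -0. -1.] 
d [-1.000e-04 -1.000e-04  1.181e-01] n 3 per [-0.     -0.      0.0394]
```

View pics/p2.png

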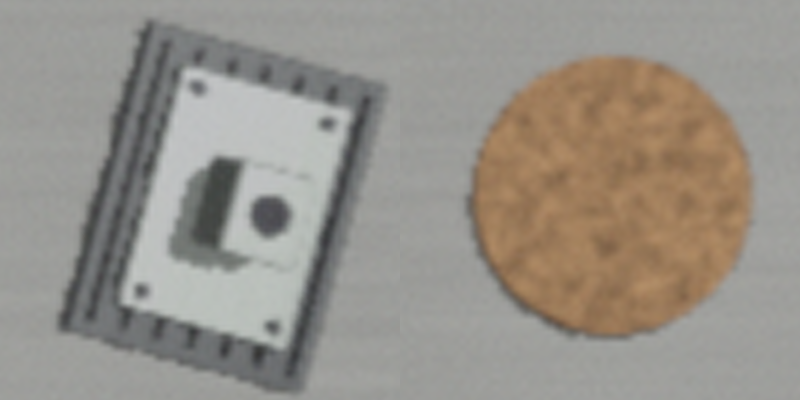

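View pics/s2.png

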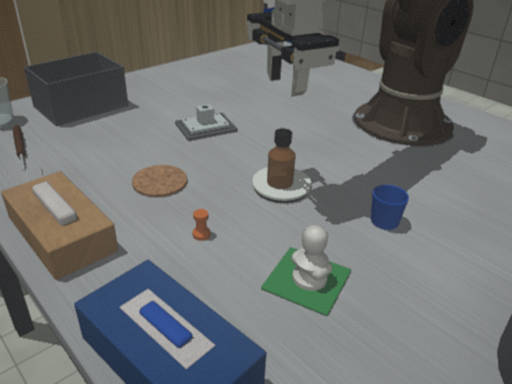

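The plate lies centred and parallel on the pad (slab centre (235,207), pad about (232,208)). The coaster is clear, centred at (.637,-.155), and the bust is still upright. Next is the bottle.

Scaled: 0.04 m / 0.5 = 0.08, 0.035 m / 0.5 = 0.07.

>>> creep_tool(
  ticks=[
    [[0,0,0.05,0,0.8],[0,0,0.08,0,0.8],[0,0,0.07,0,0.8],[0,0,0.03,0,0.8],[0,0,0.006,0,0.8],[0,0,0,0,0.8]],
  ],
)

```text
clock: 19.8
position: [0.4617, 0.0158, 0.117]
ee_rot: [-3.113, 0.424, 0.001]
force: [-0.5, -0.4, -0.4]
width: 0.796
gripper_force: 0.0
```

>>> creep_tool(
  ticks=[
    [[0,0,0,0,0.4],[0,0,0,0,0.4],[0,0,0,0,0],[0,0,0,0,0],[0,0,0,0,0],[0,0,0,0,0],[0,0,0,0,0]],
  ],
  squeeze=20,
)

```text
clock: 20.5
position: [0.4619, 0.0157, 0.1172]
ee_rot: [-3.113, 0.424, -0.001]
force: [0.2, 0.8, 2.0]
width: 0.366
gripper_force: 20.0
```

```bash
python3 go.py .4616 .0157 .117
```

```text
clk 20.5 pos [0.4619 0.0157 0.1172] yaw -15.51 tilt [ 0.  0. -1.] 
d [-0.0002  0.0001  0.0002] n 1 per [-0.0002  0.0001  0.0002]
```

Scaled: -0.04 m / 0.5 = -0.08, -0.03 m / 0.5 = -0.06.

>>> creep_tool(
  ticks=[
    [[0,0,-0.02,0,0],[0,0,-0.04,0,0],[0,0,-0.08,0,0],[0,0,-0.06,0,0],[0,0,0,0,0],[0,0,0,0,0]],
  ],
)

```text
clock: 21.1
position: [0.4618, 0.0156, 0.2177]
ee_rot: [3.113, -0.425, 0.002]
force: [0.7, -0.0, -3.4]
width: 0.365
gripper_force: 20.0
```

```bash
python3 go.py .637 -.155 .2172
```

```text
clk 21.1 pos [0.4618 0.0156 0.2177] yaw -15.53 tilt [ 0.001 -0.    -1.   ] 
d [0.2145 0.1174 0.0007] n 6 per [0.0358 0.0196 0.0001]
```

Scaled: 0.036 m / 0.5 = 0.072, 0.0195 m / 0.5 = 0.039.

>>> creep_tool(
  ticks=[
    [[0.037,0.0208,0,0,0],[0.072,0.039,0,0,0],[0.072,0.039,0,0,0],[0.072,0.039,0,0,0],[0.072,0.039,0,0,0],[0.072,0.039,0,0,0],[0.032,0.019,0,0,0],[0,0,0,0,0],[0,0,0,0,0],[0,0,0,0,0]],
  ],
)

```text
clock: 22.1
position: [0.636, -0.1536, 0.2161]
ee_rot: [-3.112, 0.422, 0.003]
force: [0.7, 0.0, -1.5]
width: 0.365
gripper_force: 20.0
```

```bash
python3 go.py .637 -.155 .1112
```

```text
clk 22.1 pos [ 0.636  -0.1536  0.2161] yaw -15.44 tilt [-0.002  0.001 -1.   ] 
d [0.0016 0.0011 0.1049] n 3 per [0.0005 0.0004 0.035 ]
```

Scaled: 0.04 m / 0.5 = 0.08, 0.025 m / 0.5 = 0.05.

>>> creep_tool(
  ticks=[
    [[0,0,0.05,0,0],[0,0,0.08,0,0],[0,0,0.05,0,0],[0,0,0.016,0,0],[0,0,0.006,0,0],[0,0,0,0,0],[0,0,0,0,0],[0,0,0,0,0]],
  ],
)

```text
clock: 22.9
position: [0.6377, -0.1549, 0.1175]
ee_rot: [3.113, -0.424, 0.004]
force: [0.9, 0.2, -1.9]
width: 0.362
gripper_force: 20.0
```

```bash
python3 go.py .637 -.155 .1112
```

```text
clk 22.9 pos [ 0.6377 -0.1549  0.1175] yaw -15.52 tilt [ 0.002 -0.    -1.   ] 
d [-0.0007  0.0003  0.0063] n 1 per [-0.0007  0.0003  0.0063]
```

>>> creep_tool(
  ticks=[
    [[0,0,0.004,0,0],[0,0,0.002,0,0],[0,0,0,0,0],[0,0,0,0,0]],
  ],
)

```text
clock: 23.3
position: [0.6369, -0.1549, 0.113]
ee_rot: [3.113, -0.424, -0.0]
force: [-0.4, 0.5, -1.2]
width: 0.369
gripper_force: 20.0
```

Scaled: 0.001 m / 0.5 = 0.002, 0.0006 m / 0.5 = 0.0012.

>>> creep_tool(
  ticks=[
    [[0,0,0.002,0,0],[0,0,0.0012,0,0],[0,0,0,0,0],[0,0,0,0,0]],
  ],
)

```text
clock: 23.7
position: [0.637, -0.1548, 0.1114]
ee_rot: [3.113, -0.424, -0.0]
force: [0.8, 0.6, -2.5]
width: 0.361
gripper_force: 20.0
```

>>> creep_tool(
  ticks=[
    [[0,0,0.0012,0,0],[0,0,0,0,0],[0,0,0,0,0]],
  ],
)

```text
clock: 24.0
position: [0.6372, -0.1549, 0.1112]
ee_rot: [3.113, -0.424, 0.001]
force: [-0.8, 0.4, 3.4]
width: 0.366
gripper_force: 20.0
```

Scaled: -0.04 m / 0.5 = -0.08, -0.02 m / 0.5 = -0.04.

>>> creep_tool(
  ticks=[
    [[0,0,0,0,0.8],[0,0,0,0,0.8],[0,0,0,0,0.8],[0,0,0,0,0.8],[0,0,-0.04,0,0.8],[0,0,-0.08,0,0.8],[0,0,-0.08,0,0.8],[0,0,0,0,0.8],[0,0,0,0,0.8]],
  ],
)

```text
clock: 24.9
position: [0.6375, -0.155, 0.2119]
ee_rot: [3.113, -0.424, 0.004]
force: [0.1, 0.2, -1.2]
width: 0.799
gripper_force: 0.0
```

```bash
python3 go.py .6107 .2339 .211
python3 - <<'E'
from h import *
p=shot('scene'); print(find(p,'bottle'),find(p,'bust'))
E
```

```text
clk 24.9 pos [ 0.6375 -0.155   0.2119] yaw -15.52 tilt [ 0.002 -0.001 -1.   ] 
d [-0.1299 -0.3675  0.0006] n 9 per [-0.0144 -0.0408  0.0001]
[(0.96, [0.6515, -0.1376, 0.0683])] [(0.82, [0.6202, 0.2457, 0.0468]), (0.66, [0.6582, -0.1352, 0.0062])]
```

Scaled: -0.0408 m / 0.5 = -0.0816, -0.0204 m / 0.5 = -0.0408.

>>> creep_tool(
  ticks=[
    [[-0.0144,-0.0408,0,0,0.8],[-0.0288,-0.0816,0,0,0.8],[-0.0288,-0.0816,0,0,0.8],[-0.0288,-0.0816,0,0,0.8],[-0.0288,-0.0816,0,0,0.8],[-0.0288,-0.0816,0,0,0.8],[-0.0288,-0.0816,0,0,0.8],[-0.0288,-0.0816,0,0,0.8],[-0.0288,-0.0816,0,0,0.8],[-0.0144,-0.0408,0,0,0.8]],
  ],
)

```text
clock: 26.05
position: [0.6082, 0.2386, 0.2094]
ee_rot: [-3.113, 0.416, 0.005]
force: [-0.1, 1.3, 0.2]
width: 0.796
gripper_force: 0.0
```

>>> creep_tool(
  ticks=[
    [[0,0,0,0,0.8],[0,0,0,0,0.8],[0,0,0,0,0.8],[0,0,0,0,0.8]],
  ],
)

```text
clock: 26.45
position: [0.6107, 0.2317, 0.2105]
ee_rot: [3.111, -0.428, -0.0]
force: [-0.5, -1.5, -0.7]
width: 0.802
gripper_force: 0.0
```

```bash
python3 go.py .6107 .2339 .0884
python3 - <<'E'
from h import *
shot('scene','s3.png')
E
```

```text
clk 26.4 pos [0.6107 0.2317 0.2105] yaw -15.66 tilt [-0.    -0.001 -1.   ] 
d [-0.0006 -0.0023  0.122 ] n 3 per [-0.0002 -0.0008  0.0407]
```

View pics/s3.png

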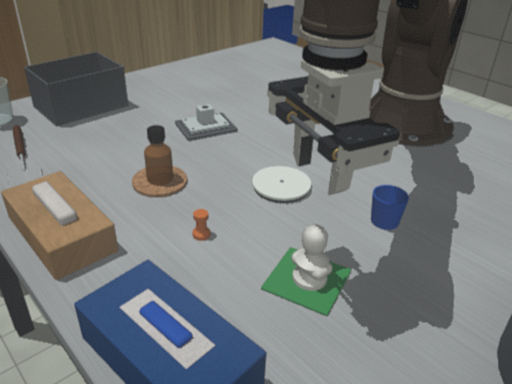

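The bottle stands upright on the coaster at (159,180), and the turntable is empty at (281,183). Now the bust again.

Scaled: 0.04 m / 0.5 = 0.08, 0.035 m / 0.5 = 0.07.

>>> creep_tool(
  ticks=[
    [[0,0,0.05,0,0.8],[0,0,0.08,0,0.8],[0,0,0.07,0,0.8],[0,0,0.036,0,0.8],[0,0,0.006,0,0.8],[0,0,0,0,0.8],[0,0,0,0,0.8]],
  ],
  squeeze=15,
)

```text
clock: 27.2
position: [0.6113, 0.2338, 0.0913]
ee_rot: [-3.112, 0.425, -0.003]
force: [0.5, 0.8, 0.5]
width: 0.799
gripper_force: 0.0
```

```bash
python3 go.py .6107 .2339 .0884
```

```text
clk 27.2 pos [0.6113 0.2338 0.0913] yaw -15.55 tilt [ 0.002  0.001 -1.   ] 
d [-0.0006  0.      0.0029] n 1 per [-0.0006  0.      0.0029]
```

>>> creep_tool(
  ticks=[
    [[0,0,0.002,0,0.45],[0,0,0,0,0.45],[0,0,0,0,0],[0,0,0,0,0],[0,0,0,0,0],[0,0,0,0,0],[0,0,0,0,0]],
  ],
  squeeze=15,
)

```text
clock: 27.9
position: [0.6105, 0.2338, 0.0889]
ee_rot: [-3.113, 0.424, -0.0]
force: [0.2, 1.2, 1.0]
width: 0.408
gripper_force: 15.0
```

```bash
python3 go.py .6107 .2339 .0884
```

```text
clk 27.9 pos [0.6105 0.2338 0.0889] yaw -15.52 tilt [ 0.  0. -1.] 
d [ 0.0002 -0.0001  0.0005] n 1 per [ 0.0002 -0.0001  0.0005]
```

>>> creep_tool(
  ticks=[
    [[0,0,-0.02,0,0],[0,0,-0.04,0,0],[0,0,-0.08,0,0],[0,0,-0.08,0,0],[0,0,0,0,0],[0,0,0,0,0]],
  ],
)

```text
clock: 28.5
position: [0.6107, 0.2338, 0.2002]
ee_rot: [-3.112, 0.424, -0.003]
force: [0.3, -0.8, -1.7]
width: 0.407
gripper_force: 15.0
```

```bash
python3 - <<'E'
from h import *
p=shot('top','t3.png'); b,im=blob(p,(.456,.0146),.014,lambda i:i.min(2)>140); print(b); print(find(p,'turntable'))
b,im=blob(p,(.456,.0146),.014,lambda i:i.min(2)>150); print(b)
cv2.imwrite('pics/p3.png',np.hstack([im,cv2.resize(p['image'],(600,450))])[:,:800])
E
python3 go.py .456 .0146 .199
```

```text
{'rc': array([0.4564, 0.0142]), 'wh': array([0.12, 0.12]), 'ang': 90.0, 'cc': array([0.4561, 0.0143]), 'd': 0.1227}
[(0.57, [0.4534, 0.0163, 0.0174])]
{'rc': array([0.4562, 0.0142]), 'wh': array([0.118 , 0.1176]), 'ang': 90.0, 'cc': array([0.4557, 0.0145]), 'd': 0.12}
clk 28.6 pos [0.6096 0.2331 0.1978] yaw -15.52 tilt [-0.002 -0.001 -1.   ] 
d [-0.0895  0.2516 -0.0007] n 6 per [-0.0149  0.0419 -0.0001]
```

View pics/p3.png

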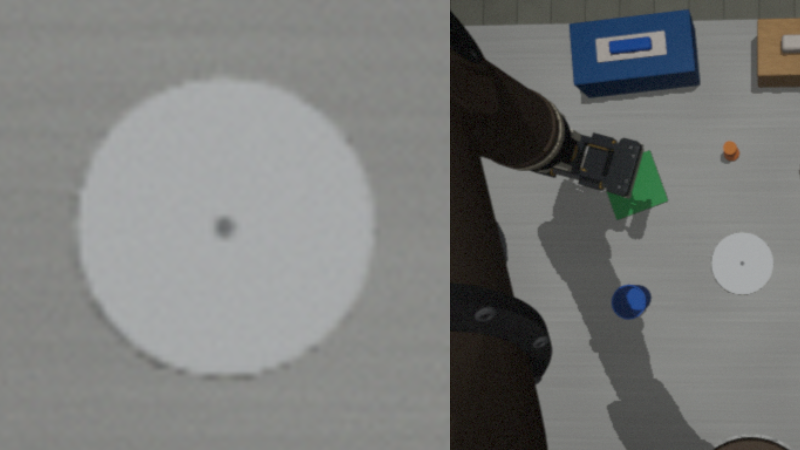

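The turntable is empty with its centre mark at (225,227), which is (.456,.0145). I'll carry the bust there.

Scaled: 0.042 m / 0.5 = 0.084, 0.0215 m / 0.5 = 0.043.

>>> creep_tool(
  ticks=[
    [[-0.015,0.043,0,0,0],[-0.03,0.084,0,0,0],[-0.03,0.084,0,0,0],[-0.03,0.084,0,0,0],[-0.03,0.084,0,0,0],[-0.03,0.084,0,0,0],[-0.015,0.042,0,0,0],[0,0,0,0,0],[0,0,0,0,0],[0,0,0,0,0]],
  ],
)

```text
clock: 29.6
position: [0.4564, 0.0154, 0.1984]
ee_rot: [-3.113, 0.422, 0.001]
force: [0.4, -0.0, -0.9]
width: 0.406
gripper_force: 15.0
```

```bash
python3 go.py .456 .0146 .0969
```

```text
clk 29.6 pos [0.4564 0.0154 0.1984] yaw -15.45 tilt [-0.     0.001 -1.   ] 
d [-1.000e-04  1.000e-03  1.015e-01] n 3 per [-0.      0.0003  0.0338]
```

Units first: shifts go in shares of 50 cm and turns go in shares of pi rad. So 0.04 m / 0.5 = 0.08, 0.025 m / 0.5 = 0.05.

>>> creep_tool(
  ticks=[
    [[0,0,0.05,0,0],[0,0,0.08,0,0],[0,0,0.044,0,0],[0,0,0.014,0,0],[0,0,0.004,0,0],[0,0,0,0,0],[0,0,0,0,0],[0,0,0,0,0]],
  ],
)

```text
clock: 30.4
position: [0.4568, 0.0145, 0.1038]
ee_rot: [-3.113, 0.424, -0.003]
force: [0.6, -0.1, -1.3]
width: 0.405
gripper_force: 15.0
```

```bash
python3 go.py .456 .0146 .0969
```

```text
clk 30.4 pos [0.4568 0.0145 0.1038] yaw -15.52 tilt [ 0.002  0.    -1.   ] 
d [-0.0008  0.0001  0.0069] n 1 per [-0.0008  0.0001  0.0069]
```

>>> creep_tool(
  ticks=[
    [[0,0,0.003,0,0],[0,0,0.002,0,0],[0,0,0,0,0],[0,0,0,0,0]],
  ],
)

```text
clock: 30.8
position: [0.456, 0.0144, 0.1003]
ee_rot: [3.113, -0.424, -0.0]
force: [-0.6, 1.3, -1.5]
width: 0.409
gripper_force: 15.0
```

```bash
python3 go.py .456 .0146 .0969
```

```text
clk 30.8 pos [0.456  0.0144 0.1003] yaw -15.52 tilt [-0. -0. -1.] 
d [-0.0001 -0.0002  0.0034] n 1 per [-0.0001 -0.0002  0.0034]
```

Scaled: 0.0015 m / 0.5 = 0.003, 0.001 m / 0.5 = 0.002.

>>> creep_tool(
  ticks=[
    [[0,0,0.003,0,0],[0,0,0.002,0,0],[0,0,0.0012,0,0],[0,0,0,0,0],[0,0,0,0,0]],
  ],
)

```text
clock: 31.3
position: [0.456, 0.0144, 0.0972]
ee_rot: [3.113, -0.424, -0.0]
force: [-0.4, -0.0, -0.9]
width: 0.407
gripper_force: 15.0
```

>>> creep_tool(
  ticks=[
    [[0,0,0.0012,0,0],[0,0,0,0,0],[0,0,0,0,0]],
  ],
)

```text
clock: 31.6
position: [0.4562, 0.0145, 0.0968]
ee_rot: [-3.113, 0.424, -0.001]
force: [-0.3, -0.4, 1.9]
width: 0.408
gripper_force: 15.0
```

Scaled: 0.0004 m / 0.5 = 0.0008.

>>> creep_tool(
  ticks=[
    [[0,0,0.0008,0,0],[0,0,0,0,0],[0,0,0,0,0]],
  ],
)

```text
clock: 31.9
position: [0.4565, 0.0145, 0.0967]
ee_rot: [-3.113, 0.424, -0.002]
force: [-0.4, 0.0, 7.4]
width: 0.407
gripper_force: 15.0
```

>>> creep_tool(
  ticks=[
    [[0,0,0,0,0.8],[0,0,0,0,0.8],[0,0,0,0,0.8],[0,0,0,0,0.8],[0,0,-0.04,0,0.8],[0,0,-0.08,0,0.8],[0,0,-0.1,0,0.8],[0,0,-0.1,0,0.8],[0,0,0,0,0.8],[0,0,0,0,0.8]],
  ],
)

```text
clock: 32.9
position: [0.4566, 0.0144, 0.2573]
ee_rot: [-3.113, 0.425, -0.004]
force: [0.5, 0.1, -0.6]
width: 0.803
gripper_force: 0.0
```

>>> creep_tool(
  ticks=[
    [[-0.06,0,0,0,0.8],[-0.06,0,0,0,0.8],[-0.06,0,0,0,0.8],[0,0,0,0,0.8],[0,0,0,0,0.8],[0,0,0,0,0.8],[0,0,0,0,0.8],[0,0,0,0,0.8]],
  ],
)

```text
clock: 33.7
position: [0.3698, 0.0383, 0.2559]
ee_rot: [-3.113, 0.425, 0.001]
force: [-1.2, 1.0, -0.6]
width: 0.8
gripper_force: 0.0
```

```bash
python3 - <<'E'
from h import *
p=shot('top'); q=shot('scene')
a=rect(p,(.637,-.155),.008,half=.08); 
x0,y0=105,90
cv2.imwrite('pics/f.png',np.vstack([np.hstack([cv2.resize(p['image'],(400,300)),cv2.resize(a,(300,300))]),cv2.resize(q['image'][90:240,110:460],(700,300),interpolation=cv2.INTER_CUBIC)]))
E
```

```text
(no output)
```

View pics/f.png

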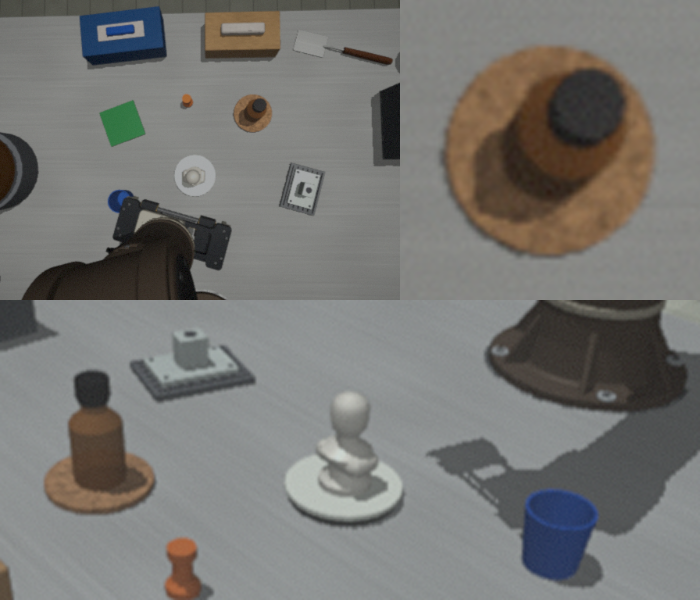

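All three are upright and centred: the bust at (343,482) on the turntable, the bottle at (98,480) on the coaster, and the plate on the pad. The cup and rook haven't moved, and the gripper is clear.

```bash
python3 -c "
from cell import workorder; print(workorder.sign_off())"
```

```text
the job is handed in; nothing more can be done
None
```

The job is handed in at about 34 s of the 112 s allowed: bust on the turntable, bottle on the coaster, plate aligned on the pad, cup and rook untouched; the final pictures showed all three upright and centred, but sign-off gave no verdict.

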